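Set and lock the spray-gun air regulator

ROBOT

A 6-joint arm with a two-finger parallel gripper is mounted at the origin on the work surface. World frame = base frame: x ahead of the robot, y to its left, z up, the work surface at z = 0. Lengths are in m, angles in rad, forces in N, time in s.
With the tool pointing down it reaches from about 0.275 to 0.725 m from the base axis. Payload 5.6 kg.
Tool frame: the origin (TCP) lies midway between the tips of the shut fingers; the grasp point (between the pads) lies 19 mm behind it; z points along the fingers, y is the line along which they close (so a half turn about z gives the same grasp; the last joint's range is limited). The gripper opens to 85 mm and grips with 20 to 120 N. Pads are 22 mm wide; open, the fingers measure 114 mm over their backs; the gripper's body (76 mm by 85 mm) begins 54 mm behind the grasp point. The pads swing forward as they close: fully open they stand 13 mm farther back than shut.
Start: joints at [1.601, 0.255, 0.108, 0, -1.424, -0.285], TCP at [0.139, 0.532, 0.231] pointing down, gripper open.
Joint ranges: [-2.95, 2.95], [-1.21, 1.97], [-1.09, 1.5], [-2.87, 1.71], [-2.94, -0.07], [-3.05, 3.05]. Speed limits (rad/s): [2.57, 2.57, 3.14, 3.14, 3.14, 3.14].

INTERFACE

Orientations are given as [roll, pitch, yaw] about the fixed x, y, z axes, in that order (R = Rz(yaw) Ry(pitch) Rx(roll)).
In Python, from cell import status, optics, finish_job gives the robot as it stands.
- The arm moves only by the shell command python3 -m handwheel 'ROWS'. ROWS is text: rows parted by semicolons, each of 7 numbers parted by spaces: the turn, a rotation vector about the world's x, y, z in units of 5 degrees (1.0 is 5 degrees), then the shift along the world's x, y, z in units of 25 mm (1.0 is 25 mm), then the opening, from 0 (shut) to 1 (fully open). In form: rx ry rz tx ty tz fingers; .... A call has 1 to 5 rows; each row is the pose to reach, as a shift and turn from the pose commanded when the call began; what a row does not reach only later rows make up. A row lasts 1/12 s, in which the tool goes at most 41.7 mm and 7.16 degrees, less where a joint would pass 70% of its speed; a pose out of reach is approached as far as the arm can. A call with a gripper value outside its range is refused whole. The fingers move at their own pace and stop on an object; the grip force is fixed at half the most. Time passes only in rows, so rows that repeat a pose let the fingers close. It gives the time, the measured TCP pose, the force, the opening and the grip force at its end, in the units of the state.
- status.read_state(): the state, without advancing time (a new reading comes with each control period).
- optics.get_image(name): name is "scene" or "side" or "wrist"; returns the picture (384x512x3 uint8, red, green, blue); there is no depth.
- optics.get_calibration(name): a dict with "fx", "fy", "cx", "cy" (pixels), "R" (3x3) and "t" (3): a world point X has camera coordinates R X + t; the wrist camera has in their place "tool_from_camera" (4x4, takes a point from camera to tool coordinates, whose origin is the TCP and whose axes are the flange's). Camera axes: x right, y down, z forward; pixel columns grow to the right and rows downward; lengths in m; the calibration is good to about 2 mm. The wrist camera is an equidistant fisheye: a pixel r from the principal point sees the ray r / f radians off the axis. A picture is of the moment at which its call begins: read the wrist's pose just before it. get_calibration takes no time and is no camera call.
- finish_job(): hands the job in; it is judged then, once.
The state is a dict: "t": time; "joint_pos": joint angles; "dq": joint speeds; "tau": joint torques, N m; "eef_pos": TCP position; "orientation": TCP orientation; "ft_force": force on the tool from outside, world axes, zero at the start; "ft_torque": the same for the moment, N m; "gripper_width": finger opening in m; "grip_force": force on a finger pad.
Only numpy, scipy, OpenCV 4.12 (cv2) and the standard library are available. Lean on these libraries where they do the work, as an engineer would, in place of code of your own. Each camera call takes 0.05 s, during which the arm holds its last target. There are 200 camera calls.

TASK

Set the air for the stain sprayer: turn the yellow regulator knob clockwise, while it is still pushed in, until its black pointer stands at the middle of the green band on its dial. Then pull the knob straight up to its stop to lock it, and let go. Leave the red regulator's knob as it is.

Things in the scene. Friction and masses are not known exactly. Their poses are not given: they have to be found in the camera images.
- yellow_pointer (a point): Outer end of the black line on the yellow knob's skirt, 27 mm from the knob's vertical axis, 82 mm above the table; x axis outward. The same line is on the knob's flat top. Round grip 40 mm in diameter, 82 to 124 mm above the table, over a skirt 54 mm across, 8 mm thick; grip it across any diameter. It turns about the vertical against 0.05 N m, by 30 to 80 degrees clockwise from above to the band.
- set_band: Green band, 30 degrees wide, on the fixed white dial (92 mm across) round the yellow knob. Origin: on the knob's vertical axis at the dial face, 72 mm above the table; x axis level, from the axis through the band's middle; z up. The regulator is bolted down by a 110 x 100 mm foot; its twin with a red knob and its own green band stands at least 200 mm away.
- yellow_pull (a joint): How far the yellow knob is pulled up, in m: 0 pushed in (the start), 0.014 at its upper stop, the locked position. It takes about 5 N to slide and stays where it is left. It can still be twisted when out, so do not twist it then.
- red_pointer (a point): The same pointer end on the red knob of the other regulator, of the same size; not to be moved.

How it is judged:
On the way:
1. the yellow pointer is in the green band (within about 15 degrees of its middle) with the knob still pushed in (less than 4 mm out) (y of yellow_pointer in the frame of set_band between -0.007 and 0.007 m and x of yellow_pointer in the frame of set_band above 0 m and value of joint yellow_pull below 0.004 m), for 0.2 s.
At the end, for the whole second after the job is handed in: The yellow pointer is in the green band, within about 15 degrees of its middle; the yellow knob is pulled out by more than 9 mm of its 14 mm and stays there by itself; the red knob is within 10 mm (pointer end) of where it was (y of yellow_pointer in the frame of set_band between -0.007 and 0.007 m and x of yellow_pointer in the frame of set_band above 0 m and value of joint yellow_pull above 0.009 m and velocity of joint yellow_pull below 0.01 m/s and distance of red_pointer from where it was at the start of the episode below 0.01 m); the robot touches nothing.
It fails at once if the yellow knob is pulled out by more than 6 mm while its pointer is well off the band (over 25 degrees from its middle) (value of joint yellow_pull above 0.006 m and (y of yellow_pointer in the frame of set_band above 0.0114 m or y of yellow_pointer in the frame of set_band below -0.0114 m or x of yellow_pointer in the frame of set_band below 0 m)).
It fails at once if the red knob is turned or pulled (its pointer end moves more than 10 mm) (distance of red_pointer from where it was at the start of the episode above 0.01 m).
It also fails if it takes over 38 s, if anything falls off the work surface, if the arm or the gripper's body presses on something with over 40 N, if the wrist force passes 120 N, or if a joint passes its speed limit or range.

## Working session

There is one attempt and no reset: what is moved stays moved. The work goes in short steps, Python scripts to look and compute and a shell command to move; the robot and the scene stay as the last step left them, time stands still between calls to the robot, and variables do not carry over. Pictures are saved under pics/ and viewed, at most 10 in all, crops included, and the job is handed in when it is done.

```bash
mkdir -p pics; ls; python3 - <<'E'
from cell import status, optics
import cv2, numpy as np
s=status.read_state(); print({k:np.round(s[k],4).tolist() for k in ('t','eef_pos','orientation','gripper_width','ft_force')})
ims=[optics.get_image(n) for n in ("scene","side")]
for n,i in zip(("scene","side"),ims): cv2.imwrite(f"pics/{n}0.png",i[:,:,::-1])
w=optics.get_image("wrist"); cv2.imwrite("pics/wrist0.png",w[:,:,::-1])
cv2.imwrite("pics/all0.png",cv2.resize(np.hstack(ims),(800,300))[:,:,::-1])
for n in ("scene","side","wrist"): print(n,optics.get_calibration(n))
E
```

```text
pics
{'t': 0.0, 'eef_pos': [0.1384, 0.5318, 0.2304], 'orientation': [3.1397, -0.0001, -0.2548], 'gripper_width': 0.0853, 'ft_force': [0.0977, 0.0059, -0.5117]}
scene {'fx': 419.92007448992484, 'fy': 419.92007448992484, 'cx': 257.34536015748466, 'cy': 193.9388214784233, 'R': array([[ 0.83172835,  0.55509369,  0.0099474 ],
       [ 0.41545797, -0.61041928, -0.67437599],
       [-0.36826978,  0.56503035, -0.73832111]]), 't': array([-0.47836411, -0.16586807,  1.0297786 ])}
side {'fx': 444.80690578128014, 'fy': 444.80690578128014, 'cx': 263.029685746025, 'cy': 193.93797902531438, 'R': array([[-0.66869599, -0.74348062,  0.00906849],
       [-0.58096959,  0.51484221, -0.63040608],
       [ 0.46402586, -0.42681854, -0.77621256]]), 't': array([0.37865998, 0.40672892, 0.66163639])}
wrist {'fx': 297.3186396354542, 'fy': 297.3186396354542, 'cx': 256.2499535578722, 'cy': 192.02986626455933, 'tool_from_camera': array([[ 5.45634330e-04, -9.56610674e-01, -2.91368702e-01,
         7.45681421e-02],
       [ 9.99999613e-01,  3.20792646e-04,  8.19444392e-04,
        -4.71753935e-04],
       [-6.90420315e-04, -2.91369037e-01,  9.56610479e-01,
        -1.43161876e-01],
       [ 0.00000000e+00,  0.00000000e+00,  0.00000000e+00,
         1.00000000e+00]])}
```

View pics/all0.png

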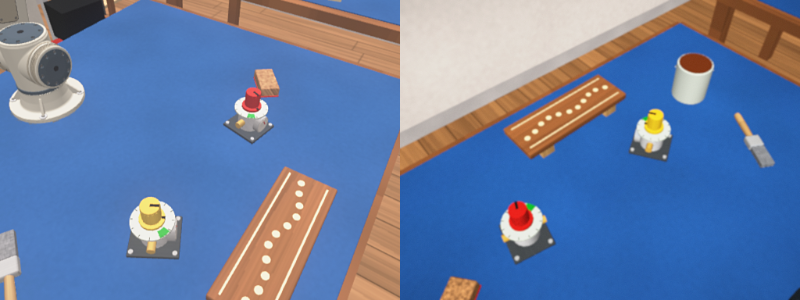

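View pics/wrist0.png

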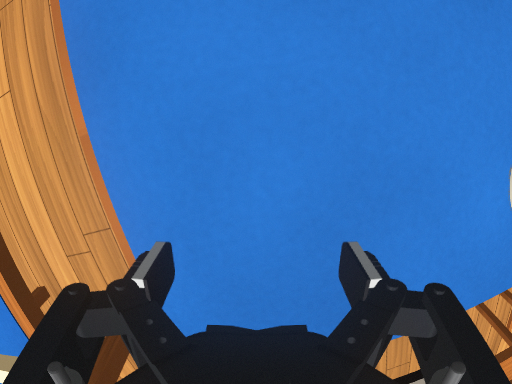

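The composite shows the yellow regulator at scene about (192, 271) px and side about (327, 156) px, with the red one at scene about (322, 128) and side about (154, 268). The wrist view shows only the table. Next I triangulate both knobs.

```bash
cat > h.py <<'E'
import cv2, numpy as np
from cell import status, optics
from scipy.spatial.transform import Rotation as Ro
HSV={'yellow':((22,140,120),(35,255,255)),'red':((0,200,100),(4,255,255)),'green':((50,120,100),(75,255,255))}
def mask(im,c): return cv2.inRange(cv2.cvtColor(im,cv2.COLOR_RGB2HSV),*HSV[c])
def blobs(m,amin=15):
    n,l,s,c=cv2.connectedComponentsWithStats(m)
    return [(int(s[i,4]),c[i].round(1).tolist(),s[i,:4].tolist()) for i in np.argsort(-s[:,4]) if i and s[i,4]>=amin]
def ray(n,px,st=None):
    k=optics.get_calibration(n); u=np.array([(px[0]-k['cx'])/k['fx'],(px[1]-k['cy'])/k['fy']])
    if n!='wrist':
        d=k['R'].T@np.array([*u,1]); return -k['R'].T@k['t'],d/np.linalg.norm(d)
    r=np.hypot(*u); d=np.array([*(u*np.sinc(r/np.pi)**1 if r<1e-9 else u/r*np.sin(r)),np.cos(r)])
    T=k['tool_from_camera']; R=Ro.from_euler('xyz',st['orientation']).as_matrix()
    return R@T[:3,3]+st['eef_pos'],R@T[:3,:3]@d
def tri(*rays):
    A=[np.eye(3)-np.outer(d,d) for _,d in rays]
    X=np.linalg.solve(sum(A),sum(a@o for a,(o,_) in zip(A,rays)))
    return X,[float(np.linalg.norm(a@(X-o))) for a,(o,_) in zip(A,rays)]
def onz(r,z): return r[0]+r[1]*(z-r[0][2])/r[1][2]
E
python3 - <<'E'
from h import *
I={n:cv2.imread(f'pics/{n}0.png')[:,:,::-1].copy() for n in('scene','side')}
for n in I:
    for c in HSV: print(n,c,blobs(mask(I[n],c))[:4])
a=[cv2.resize(I['scene'][235:345,150:245],None,fx=4,fy=4,interpolation=2),cv2.resize(I['side'][130:210,285:365],(400,440),interpolation=2)]
cv2.imwrite('pics/crop0.png',np.hstack(a)[:,:,::-1])
E
```

```text
scene yellow []
scene red []
scene green [(96, [208.1, 297.0], [202, 291, 14, 13]), (29, [320.8, 148.0], [317, 146, 9, 5])]
side yellow [(582, [325.5, 156.0], [313, 140, 24, 31]), (20, [318.8, 186.4], [317, 184, 5, 6]), (19, [133.9, 304.5], [132, 302, 6, 6])]
side red [(790, [153.3, 277.3], [139, 259, 31, 36])]
side green [(53, [166.7, 264.2], [162, 261, 11, 8]), (15, [313.5, 151.4], [311, 150, 6, 4])]
```

View pics/crop0.png

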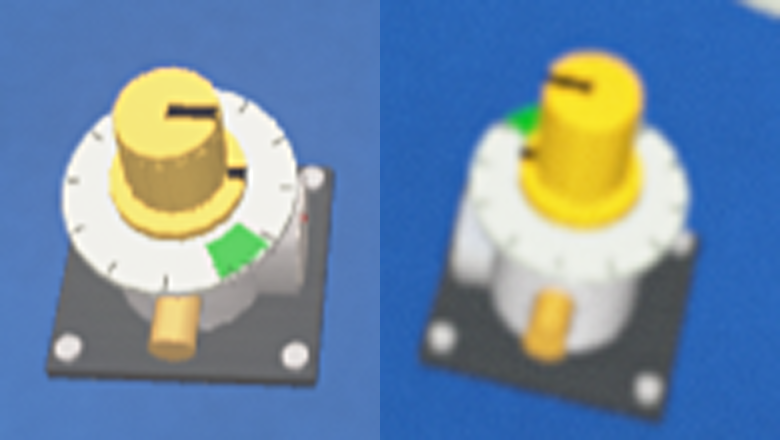

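The crop shows, on the left (scene), the knob top's centre at crop (168, 112), the skirt pointer end at (243, 174) and the green band's middle at (238, 253). On the right (side), the top's centre is at (593, 90) and the pointer end at (522, 155). The band is clockwise of the pointer.

```bash
python3 - <<'E'
from h import *
sc=lambda x,y:ray('scene',(150+x/4,235+y/4)); sd=lambda x,y:ray('side',(285+(x-380)/5,130+y/5.5))
X,e=tri(sc(168,112),sd(593,90)); print('top',X.round(4),e, np.hypot(*X[:2]))
P,e=tri(sc(243,174),sd(522,155)); print('ptr',P.round(4),e)
G=onz(sc(238,253),.072); print('green',G.round(4))
D=onz(sc(181,191),.072); print('dial centre',D.round(4))
az=lambda p:np.degrees(np.arctan2(*(p-X)[1::-1])); print('az',az(P),az(G),'r',np.hypot(*(P-X)[:2]),np.hypot(*(G-X)[:2]))
T=tri(ray('scene',(322,120)),ray('side',(153,266))); print('red',T[0].round(3))
s=status.read_state();print(X-s['eef_pos'],s['joint_pos'])
E
```

```text
top [ 0.5756 -0.1822  0.1208] [0.0021639498400000258, 0.002163949839999931] 0.6037716499095791
ptr [ 0.597  -0.1689  0.0784] [0.0018796132495735387, 0.0018796132495734006]
green [ 0.6154 -0.1932  0.072 ]
dial centre [ 0.5803 -0.1845  0.072 ]
az 31.949719151098527 -15.415641111595118 r 0.025231315909700864 0.04129146937620279
red [0.576 0.237 0.12 ]
[ 0.43712291 -0.7141231  -0.10975016] [ 1.60057667e+00  2.55644621e-01  1.07332353e-01 -3.47067763e-04
 -1.42388117e+00 -2.84625289e-01]
```

The heights agree with the text: top 0.121 against 0.124, pointer 0.078 against 0.082, and a pointer radius of 25 against 27 mm. The turn needed is about 47° clockwise. I move above the knob.

```bash
for i in 1 2 3; do :; done
python3 -m handwheel '0 0 0 0.87 -1.42 0 1;0 0 0 1.74 -2.84 0 1;0 0 0 2.6 -4.26 0 1;0 0 0 3.5 -5.7 0 1;0 0 0 4.36 -7.1 0 1'
python3 -m handwheel '0 0 0 0.87 -1.42 0 1;0 0 0 1.74 -2.84 0 1;0 0 0 2.6 -4.26 0 1;0 0 0 3.5 -5.7 0 1;0 0 0 4.36 -7.1 0 1'
python3 -m handwheel '0 0 0 0.87 -1.42 0 1;0 0 0 1.74 -2.84 0 1;0 0 0 2.6 -4.26 0 1;0 0 0 3.5 -5.7 0 1;0 0 0 4.36 -7.1 0 1'
python3 -c "from cell import status;print(status.read_state()['joint_pos'])"
```

```text
t: 0.57
eef_pos: [0.2479, 0.3529, 0.231]
orientation: [3.141, 0.0, -0.254]
ft_force: [1.0, 0.6, 0.3]
gripper_width: 0.0853
grip_force: 0.0
t: 0.98
eef_pos: [0.3567, 0.1756, 0.2314]
orientation: [-3.141, -0.0, -0.254]
ft_force: [1.4, 1.5, -1.2]
gripper_width: 0.0854
grip_force: 0.0
t: 1.4
eef_pos: [0.4658, -0.0019, 0.2312]
orientation: [-3.141, 0.0, -0.255]
ft_force: [0.3, 1.4, -0.2]
gripper_width: 0.0855
grip_force: 0.0
[ 3.33670960e-01  8.73769224e-02 -9.71845564e-02 -2.18183806e-04
 -1.38610030e+00  9.82327825e-01]
```

```bash
python3 -m handwheel '0 0 0 0.87 -1.42 0 1;0 0 0 1.74 -2.84 0 1;0 0 0 2.6 -4.26 0 1;0 0 0 3.5 -5.7 0 1;0 0 0 4.4 -7.2 0 1'
python3 -m handwheel '0 0 0 0 0 0 1;0 0 0 0 0 0 1'
python3 - <<'E'
from h import *
s=status.read_state();w=optics.get_image('wrist');print(s['joint_pos'],s['eef_pos'])
cv2.imwrite('pics/wrist1.png',w[:,:,::-1])
for c in ('yellow','green'): print(c,blobs(mask(w,c))[:4])
E
```

```text
t: 1.82
eef_pos: [0.5744, -0.1794, 0.2308]
orientation: [-3.142, 0.001, -0.255]
ft_force: [1.2, 0.5, 0.3]
gripper_width: 0.0851
grip_force: 0.0
t: 1.98
eef_pos: [0.5739, -0.1791, 0.2292]
orientation: [3.141, 0.003, -0.258]
ft_force: [-0.8, 0.8, -0.5]
gripper_width: 0.085
grip_force: 0.0
[-4.29643870e-02  3.61027563e-01  2.50960126e-01 -2.98299027e-04
 -1.46406383e+00  1.35558132e+00] [ 0.57392855 -0.17910878  0.22916298]
yellow [(2222, [258.5, 177.3], [232, 149, 52, 59]), (54, [287.5, 136.0], [283, 132, 10, 9]), (45, [22.9, 238.5], [19, 236, 9, 6])]
green [(283, [258.8, 137.6], [249, 130, 21, 17]), (67, [3.2, 232.2], [0, 225, 9, 14])]
```

View pics/wrist1.png

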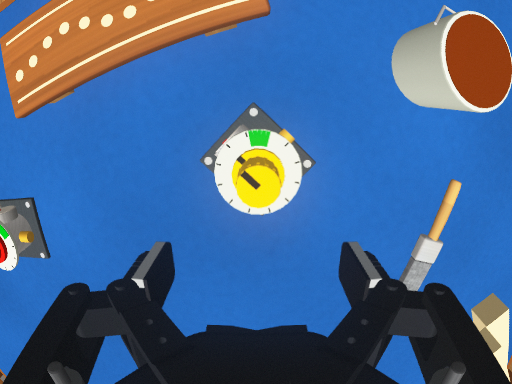

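The wrist view shows the yellow knob centred at about (258, 180). Its top line runs from (258, 187) to (245, 175), the skirt pointer end is near (239, 158), and the green band is at (259, 138). I compute the positions from it.

```bash
python3 - <<'E'
from h import *
w=cv2.imread('pics/wrist1.png')[:,:,::-1].copy()
s={'eef_pos':np.array([.5739,-.1791,.2292]),'orientation':status.read_state()['orientation']}
hsv=cv2.cvtColor(w,cv2.COLOR_RGB2HSV)
dial=cv2.inRange(hsv[120:225,205:312],(0,0,200),(179,40,255))
c=max(cv2.findContours(dial,0,2)[0],key=cv2.contourArea); el=cv2.fitEllipse(cv2.convexHull(c)); dc=np.add(el[0],(205,120)); print('dial',dc,el[1])
bl=np.zeros(w.shape[:2],np.uint8); bl[150:200,232:285]=cv2.inRange(hsv[150:200,232:285],(0,0,0),(179,255,70)); print('black',blobs(bl,3))
D=onz(ray('wrist',dc,s),.072);G=onz(ray('wrist',(258.8,137.6),s),.072);P=onz(ray('wrist',(239,158.5),s),.082);T=onz(ray('wrist',(258,187),s),.124)
print(D,G,P,T); az=lambda p:np.degrees(np.arctan2(*(p-D)[1::-1])); print(az(G),az(P),np.hypot(*(P-D)[:2]),np.hypot(*(G-D)[:2]))
print('height of top from scene+wrist',tri(ray('wrist',(258,187),s),ray('scene',(192,263))))
print((D-s['eef_pos'])/.025)
cv2.imwrite('pics/w1c.png',cv2.resize(w[120:225,200:315],None,fx=5,fy=5,interpolation=2)[:,:,::-1])
E
```

```text
dial [257.14552689 171.02362061] (85.14061737060547, 88.71430969238281)
black [(22, [240.0, 159.3], [237, 157, 7, 6]), (3, [242.3, 174.7], [242, 174, 2, 2])]
[ 0.57903739 -0.18118461  0.072     ] [ 0.61228111 -0.19158728  0.072     ] [ 0.59822391 -0.16755053  0.082     ] [ 0.57674462 -0.18115609  0.124     ]
-17.376018432583113 35.397882835240175 0.023537438160262304 0.03483332342949268
height of top from scene+wrist (array([ 0.57606195, -0.18054644,  0.11950937]), [0.0006426851414314168, 0.0006426851414315579])
[ 0.20549562 -0.08338448 -6.288     ]
```

View pics/w1c.png

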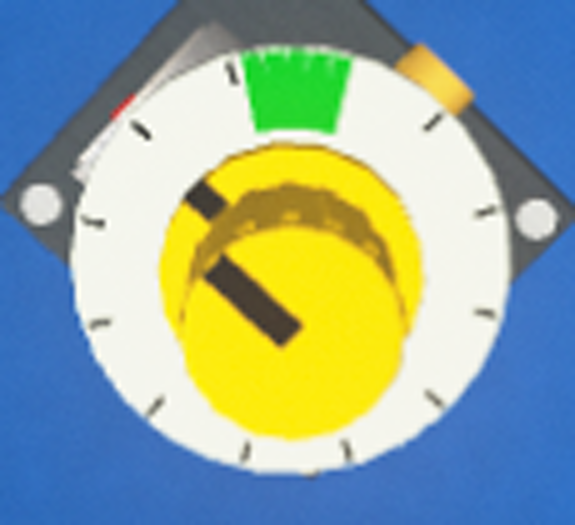

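The crop shows the skirt pointer end at (192, 190), the top line from (290, 335) to (212, 268), and the green band's middle at (297, 92). The pointer stands at an azimuth of about 35° and the band at -17.5°, so the turn is about 52° clockwise. I descend over the axis (0.578, -0.182) and grip.

```bash
python3 -m handwheel '0 0 0 0.12 -0.1 -1.3 1;0 0 0 0.12 -0.1 -2.6 1;0 0 0 0.12 -0.1 -3.9 1;0 0 0 0.12 -0.1 -5 1;0 0 0 0.12 -0.1 -5.45 1'
python3 -m handwheel '0 0 0 0 0 0 0;0 0 0 0 0 0 0;0 0 0 0 0 0 0;0 0 0 0 0 0 0;0 0 0 0 0 0 0'
python3 -m handwheel '0 0 0 0 0 0 0;0 0 0 0 0 0 0;0 0 0 0 0 0 0'
```

```text
t: 2.45
eef_pos: [0.5739, -0.1777, 0.0913]
orientation: [-3.141, 0.006, -0.254]
ft_force: [0.1, 0.0, 0.0]
gripper_width: 0.0856
grip_force: 0.0
t: 2.87
eef_pos: [0.5776, -0.1812, 0.0981]
orientation: [3.139, -0.004, -0.254]
ft_force: [-1.8, -3.7, 4.6]
gripper_width: 0.0384
grip_force: 60.2
t: 3.12
eef_pos: [0.5776, -0.1812, 0.0981]
orientation: [3.14, -0.004, -0.254]
ft_force: [-2.0, -4.0, 6.7]
gripper_width: 0.0384
grip_force: 60.2
```

```bash
python3 -m handwheel '0 0 -1 0 0 0 0;0 0 -2 0 0 0 0;0 0 -3 0 0 0 0;0 0 -4 0 0 0 0;0 0 -5 0 0 0 0'
python3 -m handwheel '0 0 -1.2 0 0 0 0;0 0 -2.4 0 0 0 0;0 0 -3.6 0 0 0 0;0 0 -4.6 0 0 0 0;0 0 -5.4 0 0 0 0'
python3 -m handwheel '0 0 0 0 0 0 0;0 0 0 0 0 0 0;0 0 0 0 0 0 0'
python3 - <<'E'
from h import *
s=status.read_state();w=optics.get_image('wrist');print(s['joint_pos'],s['eef_pos'],s['orientation'])
np.save('s2.npy',np.r_[s['eef_pos'],s['orientation']])
cv2.imwrite('pics/wrist2.png',w[:,:,::-1]); print(blobs(mask(w,'green'))[:3],blobs(mask(w,'yellow'))[:3])
E
```

```text
t: 3.53
eef_pos: [0.5776, -0.1816, 0.0981]
orientation: [3.141, -0.005, -0.695]
ft_force: [-2.5, -4.4, 5.8]
gripper_width: 0.0379
grip_force: 60.3
t: 3.95
eef_pos: [0.5773, -0.1818, 0.0981]
orientation: [-3.141, -0.005, -1.166]
ft_force: [-2.2, -5.0, 5.5]
gripper_width: 0.0381
grip_force: 60.3
t: 4.2
eef_pos: [0.5773, -0.1818, 0.0981]
orientation: [-3.141, -0.004, -1.162]
ft_force: [-3.1, -5.2, 4.6]
gripper_width: 0.0381
grip_force: 60.4
[-0.04502693  0.42977671  0.01385216  0.00386955 -1.1519374   0.45200865] [ 0.57729274 -0.18184813  0.09805971] [-3.14050149 -0.00446461 -1.16224841]
[(809, [209.8, 192.3], [191, 172, 38, 40])] [(7662, [258.6, 247.0], [213, 189, 89, 117]), (227, [247.4, 147.2], [239, 140, 18, 16])]
```

View pics/wrist2.png

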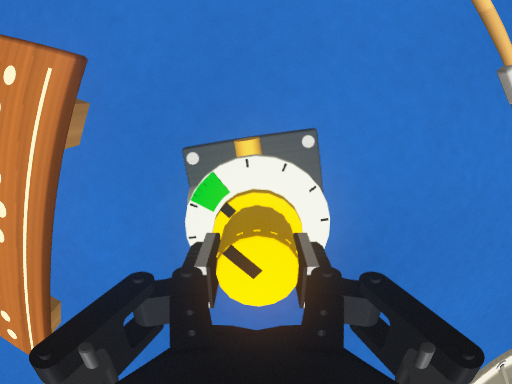

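The pointer on the skirt, near (222, 206), lines up with the green band at (210, 192). I check the angle numerically.

```bash
python3 - <<'E'
from h import *
w=cv2.imread('pics/wrist2.png')[:,:,::-1].copy(); q=np.load('s2.npy'); s={'eef_pos':q[:3],'orientation':q[3:]}
hsv=cv2.cvtColor(w,cv2.COLOR_RGB2HSV); m=np.zeros(w.shape[:2],np.uint8)
m[195:282,212:270]=cv2.inRange(hsv[195:282,212:270],(0,0,0),(179,255,70)); b=blobs(m,8); print(b)
A=np.array([.578,-.182,0])
ys,xs=np.nonzero(m[195:222,215:242]); p=np.c_[xs+215,ys+195]; 
P=np.array([onz(ray('wrist',x,s),.082) for x in p.astype(float)])
G=np.array([onz(ray('wrist',x,s),.072) for x in np.argwhere(mask(w,'green')>0)[:,::-1].astype(float)])
az=lambda X:np.degrees(np.arctan2(X[:,1]-A[1],X[:,0]-A[0]))
print('axis check tool',s['eef_pos'],'ptr az',az(P).mean(),'band',np.percentile(az(G),[2,50,98]),'r',np.hypot(*(P-A)[:,:2].T).max(),np.hypot(*(G-A)[:,:2].T).mean())
L=np.array([onz(ray('wrist',x,s),.124) for x in np.array([(258.,273),(228,251)])]); d=L[1]-L[0]; print('top line az',np.degrees(np.arctan2(d[1],d[0])),L)
E
```

```text
[(224, [214.6, 256.4], [212, 233, 8, 49]), (99, [226.9, 209.6], [221, 203, 13, 14])]
axis check tool [ 0.57729274 -0.18184813  0.09805971] ptr az -18.38320172085502 band [-30.19587514 -15.21153049   0.29585061] r 0.0254374684800594 0.035911228465735134
top line az -17.262218862689355 [[ 0.57654353 -0.18140375  0.124     ]
 [ 0.59345128 -0.1866577   0.124     ]]
```

The pointer is about 3° from the band's middle, with the band measured at -30° to 0°. It has been held there for over 0.2 s, so I pull.

```bash
python3 -m handwheel '0 0 0 0 0 0.12 0;0 0 0 0 0 0.24 0;0 0 0 0 0 0.36 0;0 0 0 0 0 0.48 0;0 0 0 0 0 0.56 0'
python3 -m handwheel '0 0 0 0 0 0.06 0;0 0 0 0 0 0.1 0;0 0 0 0 0 0.1 0'
```

```text
t: 4.67
eef_pos: [0.5772, -0.1816, 0.1103]
orientation: [-3.141, -0.003, -1.163]
ft_force: [0.5, -7.4, -4.0]
gripper_width: 0.0382
grip_force: 60.7
t: 4.92
eef_pos: [0.5772, -0.1816, 0.1123]
orientation: [-3.141, -0.003, -1.163]
ft_force: [0.3, -7.6, -5.7]
gripper_width: 0.0383
grip_force: 61.4
```

```bash
python3 -m handwheel '0 0 0 0 0 0.06 0;0 0 0 0 0 0.12 0;0 0 0 0 0 0.12 0'
```

```text
t: 5.17
eef_pos: [0.577, -0.1814, 0.1125]
orientation: [3.141, -0.001, -1.164]
ft_force: [7.0, -8.9, -19.9]
gripper_width: 0.0381
grip_force: 63.4
```

The knob is at the stop: force rose to 20 N with no further travel. I ease off, open and retreat straight up.

```bash
python3 -m handwheel '0 0 0 0 0 -0.1 0;0 0 0 0 0 -0.1 1;0 0 0 0 0 -0.1 1;0 0 0 0 0 -0.1 1;0 0 0 0 0 -0.1 1'
python3 -m handwheel '0 0 0 0 0 0 1;0 0 0 0 0 0.8 1;0 0 0 0 0 2 1;0 0 0 0 0 3.2 1;0 0 0 0 0 4.5 1'
python3 -m handwheel '0 0 0 0 0 0 1;0 0 0 0 0 0 1'
python3 - <<'E'
from h import *
s=status.read_state();w=optics.get_image('wrist');sd=optics.get_image('side');np.save('s3.npy',np.r_[s['eef_pos'],s['orientation']])
cv2.imwrite('pics/wrist3.png',w[:,:,::-1]);cv2.imwrite('pics/side3.png',sd[:,:,::-1])
cv2.imwrite('pics/c3.png',np.hstack([cv2.resize(w[110:220,200:310],(400,400)),cv2.resize(sd[120:220,275:375],(400,400))])[:,:,::-1])
E
```

```text
t: 5.58
eef_pos: [0.5773, -0.1795, 0.113]
orientation: [-3.14, -0.001, -1.162]
ft_force: [-0.3, -0.6, 1.0]
gripper_width: 0.0838
grip_force: 0.0
t: 6.0
eef_pos: [0.5763, -0.1795, 0.2257]
orientation: [3.141, 0.001, -1.162]
ft_force: [0.9, -1.1, -0.0]
gripper_width: 0.0858
grip_force: 0.0
t: 6.17
eef_pos: [0.5781, -0.1798, 0.2274]
orientation: [-3.136, -0.003, -1.162]
ft_force: [-0.2, 0.2, -0.2]
gripper_width: 0.0853
grip_force: 0.0
```

View pics/c3.png

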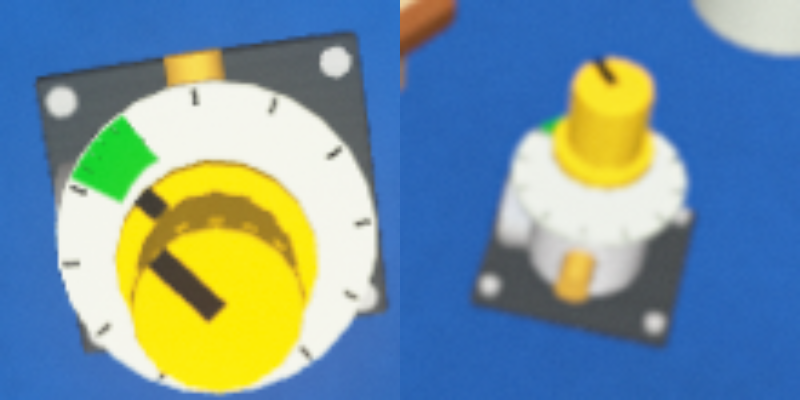

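The left crop (wrist) shows the skirt pointer end at (137, 202), with the green band at (117, 160) radially beyond it. The right crop (side) shows the knob standing higher, its top at (612, 85). I check height and angle.

```bash
python3 - <<'E'
from h import *
q=np.load('s3.npy'); s={'eef_pos':q[:3],'orientation':q[3:]}
W=lambda x,y:ray('wrist',(200+x*.275,110+y*.275),s)
print(tri(W(217,311),ray('side',(275+212/4,120+85/4))))
w=cv2.imread('pics/wrist3.png')[:,:,::-1].copy(); A=np.array([.578,-.182,0])
az=lambda X:np.degrees(np.arctan2(X[1]-A[1],X[0]-A[0]))
g=blobs(mask(w,'green'))[0][1]; G=onz(ray('wrist',g,s),.072);P=onz(W(140,203),.096)
a,b=onz(W(217,311),.138),onz(W(155,262),.138); print('band',az(G),'ptr',az(P),np.hypot(*(P-A)[:2]),'topline',np.degrees(np.arctan2(*(b-a)[1::-1])))
E
```

```text
(array([ 0.57520708, -0.18148903,  0.13644192]), [0.0013025046053848006, 0.0013025046053846718])
band -15.517070168163746 ptr -14.885454287024594 0.023867413553005607 topline -16.0522440862499
```

The top is now at 0.136 m (it was 0.120), the pointer is within 1° of the band's middle, and the robot is clear. I hand the job in.

```bash
python3 -c "from cell import finish_job;print(finish_job())"
```

```text
the job is handed in; nothing more can be done
None
```

The job is handed in: the yellow knob was turned about 52° clockwise to within about 1° of the green band's middle, pulled up to its 14 mm stop and released, and the arm never went near the red knob.

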